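# Turn the centrifuge rotor by hand, then snap its lid on and keep it pressed

### The arm

A 6-joint arm with a two-finger parallel gripper is mounted at the origin on a cart in front of the work surface, level with it; the furniture and walls round the work are solid. World frame = base frame: x ahead of the robot, y to its left, z up, the work surface at z = 0. Lengths are in mm, angles in rad, forces in N, time in s.
With the tool pointing down it reaches from about 275 to 825 mm from the base axis. Payload 4.9 kg.
Tool frame: the origin (TCP) lies on the centre line of the jaws, within the pads' length; the fingertips stand 22 mm ahead of it and the grasp point (between the pads) lies 3 mm ahead of it; z points along the fingers, y is the line along which they close (so a half turn about z gives the same grasp; the last joint's range is limited). The gripper opens to 85 mm and grips with 20 to 120 N. Pads are 22 mm wide; open, the fingers measure 114 mm over their backs; the gripper's body (76 mm by 85 mm) begins 54 mm behind the grasp point. The pads swing forward as they close: fully open they stand 13 mm farther back than shut.
Start: joints at [0.987, 0.326, -0.193, 1.052, 0, 1.437], TCP at [239.129, 495.314, 253.281] pointing down, gripper open.
Joint ranges: [-2.65, 2.65], [-0.97, 1.79], [-1.3, 1.35], [-1.93, 2.1], [-1.47, 1.37], [-3.14, 3.14]. Speed limits (rad/s): [2.57, 2.57, 3.14, 3.14, 3.14, 3.14].

### API

Orientations are given as a unit quaternion [x, y, z, w].
In Python, from plant import observe, grab_frame, workorder gives the robot as it stands.
- The arm moves only by the shell command python3 -m creep 'ROWS'. ROWS is a JSON object of lists of equal length, an entry for each row: "twist": the turn, a rotation vector about the tool's x, y, z in rad, a list of three; "travel": the shift along the tool's x, y, z in cm, a list of three; "jaw": the opening, from -1 (shut) to 1 (fully open). In form: {"twist": [[ax, ay, az], ...], "travel": [[dx, dy, dz], ...], "jaw": [jaw, ...]}. A call has 1 to 12 rows; each row shifts and turns the commanded pose from where the row before left it, along the tool's axes as they then stand; what a row does not reach is not made up. A row lasts 1/8 s, in which the tool goes at most 62.5 mm and 10.7 degrees, less where a joint would pass 70% of its speed; a pose out of reach is approached as far as the arm can. A call with a gripper value outside its range is refused whole. The fingers move at their own pace and stop on an object; the grip force is fixed at half the most. Time passes only in rows, so rows that do not move let the fingers close. It gives the time, the measured TCP pose, the force, the opening and the grip force at its end, in the units of the state.
- observe(): the state, without advancing time (a new reading comes with each control period).
- grab_frame(name): name is "side" or "top"; returns a dict with "pixels" (420x560x3 uint8, blue, green, red), "range_z" (420x560 float32, mm along the optical axis (not along the pixel's ray), 0 where there is no reading), "intrinsics" (3x3 intrinsics, pixels), "k1" (the pictures are not rectified: a ray, as slopes to the right and down, at radius r is drawn at 1 + k1 r^2 times it, then the intrinsics apply), "pose" (4x4, takes a point from camera to world coordinates). Camera axes: x right, y down, z forward; pixel columns grow to the right and rows downward; lengths in mm; the calibration is good to about 2 mm. A picture is of the moment at which its call begins.
- workorder.sign_off(): hands the job in; it is judged then, once.
The state is a dict: "time": time; "joints": joint angles; "joint_vel": joint speeds; "tau": joint torques, N m; "position": TCP position; "ee_rot": TCP orientation; "wrist_force": force on the tool from outside, world axes, zero at the start; "moment": the same for the moment, N m; "finger_gap": finger opening in mm; "finger_force": force on a finger pad.
Only numpy, scipy, OpenCV 4.12 (cv2) and the standard library are available. Lean on these libraries where they do the work, as an engineer would, in place of code of your own. Each camera call takes 0.05 s, during which the arm holds its last target. There are 200 camera calls.

### The job

Get the benchtop centrifuge ready for a run: turn the open rotor by hand through one full turn, either way round (a fingertip pushing on one of the two tubes will do), to see that the tubes run clear of the bowl. Then take the round rotor lid from the bench (it has a knob), set it level over the rotor's spindle and press it straight down until the catch gives way with a snap and its rim sits flush on the rotor. Finish while still holding the lid down, bearing firmly on it (about 15 N, a good deal more than its own weight), and leave the other things on the bench where they are.

Things in the scene. Friction and masses are not known exactly. Their poses are not given: they have to be found in the camera images.
- centrifuge: round white centrifuge, fixed, 224 mm across, 110 mm high at the rim of its open bowl (170 mm wide inside), left or right of the bench's middle, turned up to 20 deg. Origin: under its centre, on the rotor axis. At its -x side a low console (to 150 mm from the axis, 90 mm high), at +x its own cover, swung open, leaning back (100 to 280 mm behind the axis, to 0.30 m high)
- rotor (a joint): angle of the rotor about its upright axis, rad, counter-clockwise from above positive, within 0.25 of 0 at the start, no stops; turns easily (friction about 0.012 N m) and soon stops when let go
- rotor_seat (a point): centre of the rotor's flat upper face, on the axis, 66 mm above the bench, turning with the rotor, z up. The rotor is an aluminium pan 135 mm across in the bowl. The lid's rim rests on this face when it is home
- spindle_top (a point): tip of the steel spindle, 35 mm above rotor_seat on the axis: 20 mm in diameter, its top 8 mm a cone. Three spring balls, centred 16.3 mm below this point, stand out 4 mm from the spindle's side: the lid's catch
- tube_top_a (a point): top centre of one tube cap. Two capped tubes stand upright in the rotor, across the axis from one another, 42 mm from its axis, 20 mm in diameter, their tops 32 mm above the rotor's face; they are fast in the rotor and turn with it. The two places between them are empty (flat)
- tube_top_b (a point): top centre of the other tube cap
- rotor_lid: grey round rotor lid like a pan turned over, 128 mm across, roof 44 mm above its rim, 0.10 to 0.17 kg, open below; starts rim down on the bench, on the side where the centrifuge is not. Origin: centre of its rim plane, z up
- lid_knob (a point): centre of the top of the lid's black round knob, 74 mm above the rim; the knob is 26 mm in diameter and can be gripped from its top to 27 mm below it
- lid_lip (a point): under the lid: centre of a steel lip with a 23 mm hole, 10 mm above the rim and 4 mm thick, that goes over the spindle. The cone centres it from up to 5 mm off; it meets the spring balls when the rim is 13 mm above the rotor's face, takes a push of 8 to 14 N to pass them, then the force drops suddenly and the balls pull the lid down by up to 16 N over the last 7 mm, home
- dropper: bystander: small dropper bottle, 27 mm in diameter, 84 mm high, standing on the middle of the bench; origin under its centre
- pen: bystander: pen lying on the bench, 137 x 10 x 11 mm; origin under its centre
- note_block: bystander: square block of note paper, 76 x 76 x 9 mm; origin under its centre
- tip_box: bystander: pipette tip box, 66 x 116 x 72 mm; origin under its centre
- well_plate: bystander: well plate, 86 x 128 x 14 mm; origin under its centre
- notebook: bystander: notebook, 210 x 152 x 14 mm; origin under its centre
Mind the look-alikes: they are no part of the job. There is more than one size of the rotor_lid; the one meant has the size given above.

How it is judged:
By the outcome, as a careful person would: the job done as asked, in the order asked, and still so for the second after the job is handed in, while the arm keeps its last pose, push and grip.
It also fails if it takes over 64 s, if anything falls off the work surface, if the arm or the gripper's body presses on something with over 40 N, if the wrist force passes 120 N, or if a joint passes its speed limit or range.

## Working session

There is one attempt and no reset: what is moved stays moved. The work goes in short steps, Python scripts to look and compute and a shell command to move; the robot and the scene stay as the last step left them, time stands still between calls to the robot, and variables do not carry over. Pictures are saved under pics/ and viewed, at most 10 in all, crops included, and the job is handed in when it is done.

```bash
ls; mkdir -p pics
cat > h.py <<'E'
import numpy as np, cv2
from plant import observe, grab_frame, workorder
def cloud(f):
    K=f["intrinsics"];P=f["pose"];z=f["range_z"];h,w=z.shape
    u,v=np.meshgrid(np.arange(w),np.arange(h))
    x=(u-K[0,2])/K[0,0];y=(v-K[1,2])/K[1,1]
    p=cv2.undistortPoints(np.stack([u,v],-1).reshape(-1,1,2).astype(float),np.array(K,float),np.array([f["k1"],0,0,0.])).reshape(h,w,2)
    c=np.stack([p[...,0]*z,p[...,1]*z,z],-1)
    W=c@np.array(P)[:3,:3].T+np.array(P)[:3,3]
    W[z<=0]=np.nan
    return W
E
python3 - <<'E'
from h import *
s=observe();print({k:np.round(v,3).tolist() for k,v in s.items()})
for n in ("side","top"):
    f=grab_frame(n);cv2.imwrite(f"pics/{n}0.png",f["pixels"]);np.savez(f"{n}0.npz",**f)
    print(n,np.round(f["intrinsics"],1).tolist(),f["k1"],np.round(f["pose"],3).tolist())
E
```

```text
pics
{'time': 0.0, 'joints': [0.987, 0.327, -0.194, 1.052, -0.0, 1.437], 'joint_vel': [-0.0, 0.002, 0.001, 0.0, -0.001, -0.002], 'tau': [-0.001, -44.34, 26.244, 0.016, -0.0, -0.0], 'position': [238.818, 494.825, 252.485], 'ee_rot': [0.223, 0.975, -0.001, -0.0], 'wrist_force': [-0.467, 0.074, 0.083], 'moment': [0.014, -0.055, 0.016], 'finger_force': 0.0, 'finger_gap': 85.042}
side [[467.2, 0.0, 277.4], [0.0, 467.2, 212.3], [0.0, 0.0, 1.0]] -0.14981171801796622 [[0.853, -0.344, 0.393, 110.892], [-0.522, -0.585, 0.62, -891.508], [0.017, -0.734, -0.679, 996.296], [0.0, 0.0, 0.0, 1.0]]
top [[400.7, 0.0, 282.3], [0.0, 400.7, 211.5], [0.0, 0.0, 1.0]] -0.0900213665036588 [[0.011, -0.994, 0.104, 489.577], [-1.0, -0.009, 0.015, -51.765], [-0.014, -0.104, -0.994, 1643.184], [0.0, 0.0, 0.0, 1.0]]
```

View pics/side0.png

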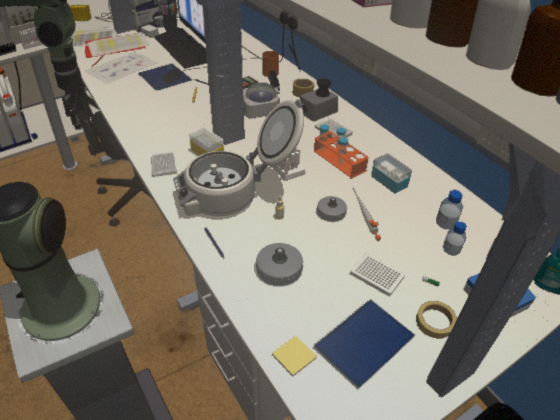

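View pics/top0.png

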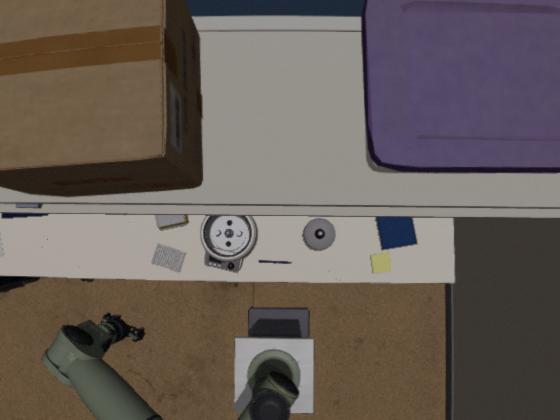

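The side view shows the centrifuge at about (218,182) and the large lid at (280,262). The small look-alike lid is at (332,208), the dropper at (280,208) and the pen at (214,241). The top view shows the rotor at (229,233) and the lid at (320,234), with a shelf over the rear part of the bench. Next I'll measure these from both views.

```bash
cat > m.py <<'E'
from h import *
def circ(p):
    A=np.c_[2*p,np.ones(len(p))];b=(p**2).sum(1);s=np.linalg.lstsq(A,b,rcond=None)[0]
    return s[0],s[1],np.sqrt(s[2]+s[0]**2+s[1]**2)
def rfit(p):
    for _ in range(6):
        c=circ(p[:,:2]);r=np.hypot(p[:,0]-c[0],p[:,1]-c[1])-c[2];k=abs(r)<max(2*np.median(abs(r)),1.5);p=p[k]
    return np.round(c,1),len(p)
E
python3 - <<'E'
from m import *
pts={"side":dict(centr=(218,182),lid=(280,262),lidknob=(281,249),small=(332,208),dropper=(280,202),pen=(214,241),cover=(280,133),coverTop=(292,104),shelf=(330,40),pillar=(230,120)),
"top":dict(rotor=(229,233),lid=(320,242),lidknob=(320,233),shelfedge=(300,212),shelf=(300,180),wp=(170,258),console=(225,265))}
C={}
for n in pts:
    f=dict(np.load(n+"0.npz"));W=cloud(f);C[n]=W
    for k,(u,v) in pts[n].items(): print(n,k,np.round(W[v,u],0))
for n in C:
    W=C[n].reshape(-1,3)
    def box(c,r,z0,z1): return W[(np.hypot(W[:,0]-c[0],W[:,1]-c[1])<r)&(W[:,2]>z0)&(W[:,2]<z1)]
    i=C[n][pts[n]["lidknob"][1],pts[n]["lidknob"][0]]
    L=box(i[:2],90,-5,100)
    print(n,"lid z hist",np.histogram(L[:,2],bins=np.arange(-5,95,5))[0])
    for z0,z1 in((36,50),(68,80)):
        q=L[(L[:,2]>z0)&(L[:,2]<z1)]; print(z0,len(q),np.round([q[:,:2].min(0),q[:,:2].max(0),q[:,:2].mean(0)],1).tolist(),q[:,2].mean())
    u,v=pts[n].get("rotor",pts[n].get("centr"));i=C[n][v,u]
    R=box(i[:2],140,40,125)
    print("centr z hist",np.histogram(R[:,2],bins=np.arange(40,125,5))[0])
    q=R[(R[:,2]>104)&(R[:,2]<116)];print("rim fit",rfit(q),q[:,:2].min(0),q[:,:2].max(0))
E
```

```text
side centr [561. 173.  67.]
side lid [ 565. -193.   44.]
side lidknob [ 579. -176.   72.]
side small [825. -79.  33.]
side dropper [681.  -5.  65.]
side pen [460.   2.   7.]
side cover [752. 116. 219.]
side coverTop [812. 146. 287.]
side shelf [1264.  558.  255.]
side pillar [741. 438.  97.]
top rotor [566. 177.  98.]
top lid [ 537. -179.   39.]
top lidknob [ 571. -176.   75.]
top shelfedge [585. -78. 727.]
top shelf [622. -72. 929.]
top wp [465. 431.  13.]
top console [442. 194.  69.]
side lid z hist [556 303  47  58  51  58  61  80 416 654  87  13  14  17  10  46  10   0
   0]
36 1123 [[509.7, -244.1], [633.8, -117.4], [568.6, -185.0]] 41.122819777745185
68 60 [[558.8, -192.6], [584.7, -166.9], [570.6, -180.7]] 72.95866825091949
centr z hist [ 95 102 144 188 415 467 238 246 240 230 215 267 300 422 355  32]
rim fit (array([568.7, 175.6,  94.9]), 482) [462.47027183  72.96605698] [698.81768536 285.24757716]
top lid z hist [247 257  53   5   1   1   6  52 204 352 139  15   1   2   4  18  13   1
   0]
36 680 [[508.6, -239.6], [633.1, -114.8], [570.3, -176.4]] 42.17341122510927
68 34 [[559.0, -188.1], [582.7, -164.7], [571.6, -176.1]] 73.90700084715012
centr z hist [166  63  29  93 344 506 185  85  74  62  58  83 161 223 229  55]
rim fit (array([566.4, 182.1,  96.5]), 364) [461.59467496  75.55868678] [631.81244321 289.3486496 ]
```

Run:
```python
import cv2,numpy as np
a=cv2.imread("pics/side0.png")[140:220,170:290];b=cv2.imread("pics/top0.png")[200:280,190:290]
cv2.imwrite("pics/crop1.png",np.vstack([cv2.resize(a,(450,300),interpolation=2),cv2.resize(b,(450,300),interpolation=2)]))
```

```text
(no output)
```

View pics/crop1.png

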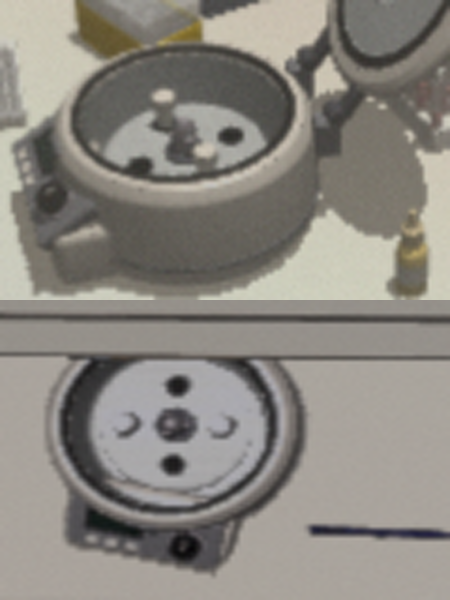

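The crop shows the spindle in the middle and two white-capped tubes. In the top view the spindle is near (229,233) and the tubes are near (218,233) and (239,234), so they lie along ±y. The dark spots are the empty places. Next I'll refine the axis and tube positions.

Run:
```python
from m import *
for n in ("top","side"):
    f=dict(np.load(n+"0.npz"));I=cloud(f);W=I.reshape(-1,3)
    c=np.array([567,177.])
    d=np.hypot(*(W[:,:2]-c).T)
    q=W[(d<60)&(W[:,2]>80)&(W[:,2]<106)]
    from scipy.cluster.hierarchy import fclusterdata
    l=fclusterdata(q[:,:2],9,criterion="distance")
    for k in set(l):
        g=q[l==k]
        if len(g)>3:
            t=g[g[:,2]>np.percentile(g[:,2],90)-6];print(n,len(g),np.round((t[:,:2].min(0)+t[:,:2].max(0))/2,1),np.ptp(t[:,:2],0).round(),"zmax",g[:,2].max().round(1))
    # rotor face: z 60-72, d<70
    q=W[(d<72)&(W[:,2]>60)&(W[:,2]<72)];print(n,"face",len(q),np.round([q.min(0),q.max(0)],1).tolist())
    # outer rim: per azimuth outermost point with z>95
    q=W[(d<120)&(W[:,2]>95)&(W[:,2]<114)&(d>75)]
    a=np.arctan2(q[:,1]-c[1],q[:,0]-c[0]);dd=np.hypot(*(q[:,:2]-c).T);o=[]
    for s in np.arange(-np.pi,np.pi,.1):
        m=(a>=s)&(a<s+.1)
        if m.sum()>3:o.append(q[m][dd[m].argmax()])
    print(n,"outer",rfit(np.array(o)))
    # tallest thing / obstacles between
    for nm,(x0,x1,y0,y1) in dict(cover=(660,870,60,300),tipbox=(560,760,290,420),dropper=(640,720,-40,30)).items():
        m=(W[:,0]>x0)&(W[:,0]<x1)&(W[:,1]>y0)&(W[:,1]<y1)&(W[:,2]>20)&(W[:,2]<400);q=W[m]
        if m.any():print(n,nm,np.round([q.min(0),q.max(0)]).tolist())
    m=(W[:,0]>640)&(W[:,0]<740)&(W[:,1]>60)&(W[:,1]<290)&(W[:,2]>120)&(W[:,2]<400)
    if m.any():print("cover front x",[(z,W[m&(W[:,2]>z)&(W[:,2]<z+30)][:,0].min().round()) for z in (120,150,180,210) if (m&(W[:,2]>z)&(W[:,2]<z+30)).any()])
```

```text
top 22 [569.2 224.2] [16. 16.] zmax 103.0
top 22 [566.2 140.1] [16. 12.] zmax 104.8
top 27 [567.8 181.5] [12. 15.] zmax 101.8
top face 742 [[496.6, 118.3, 60.1], [635.5, 248.8, 72.0]]
top outer (array([566. , 183. , 107.3]), 30)
top tipbox [[580.0, 290.0, 21.0], [640.0, 419.0, 101.0]]
side 42 [568.5 220.5] [18. 25.] zmax 100.7
side 42 [568.4 179.1] [13. 15.] zmax 99.5
side 47 [568.8 137. ] [20. 21.] zmax 100.4
side face 476 [[507.2, 145.7, 60.7], [635.3, 244.9, 72.0]]
side outer (array([567.3, 177. , 106.8]), 31)
side cover [[660.0, 60.0, 20.0], [870.0, 244.0, 308.0]]
side tipbox [[601.0, 356.0, 22.0], [678.0, 420.0, 78.0]]
side dropper [[668.0, -15.0, 20.0], [693.0, 9.0, 82.0]]
cover front x [(120, np.float64(685.0)), (150, np.float64(700.0)), (180, np.float64(717.0)), (210, np.float64(735.0))]
```

```bash
python3 -m creep '{"twist":[[0,0,-0.15],[0,0,-0.15],[0,0,-0.15],[0,0,0]],"travel":[[0,0,0],[0,0,0],[0,0,0],[0,0,0]],"jaw":[-1,-1,-1,-1]}'
```

```text
time: 0.6
position: [239.0, 495.1, 252.9]
ee_rot: [0.001, 1.0, -0.0, -0.0]
wrist_force: [0.4, 0.4, -0.4]
finger_gap: 12.4
finger_force: 0.0
```

```bash
python3 -m creep '{"twist":[[0,0,0],[0,0,0],[0,0,0],[0,0,0],[0,0,0],[0,0,0],[0,0,0],[0,0,0],[0,0,0],[0,0,0],[0,0,0],[0,0,0]],"travel":[[-3.58,-2.91,0],[-3.58,-2.91,0],[-3.58,-2.91,0],[-3.58,-2.91,0],[-3.58,-2.91,0],[-3.58,-2.91,0],[-3.58,-2.91,0],[-3.58,-2.91,0],[-3.58,-2.91,0],[-3.58,-2.91,0],[0,0,0],[0,0,0]],"jaw":[-1,-1,-1,-1,-1,-1,-1,-1,-1,-1,-1,-1]}'
python3 - <<'E'
from m import *
f=grab_frame("side");cv2.imwrite("pics/s1.png",f["pixels"][60:280,130:400].repeat(2,0).repeat(2,1))
print(f["pose"][:3,3])
E
```

```text
time: 2.1
position: [595.7, 203.9, 251.0]
ee_rot: [0.001, 1.0, -0.0, -0.002]
wrist_force: [-0.6, -0.0, 0.2]
finger_gap: 0.2
finger_force: 0.0
[ 110.89185143 -891.50768831  996.29561229]
```

View pics/s1.png

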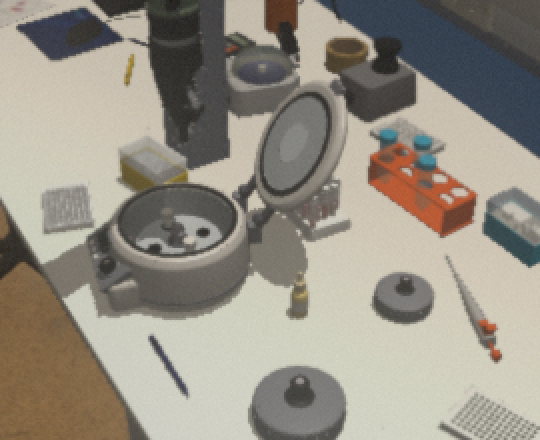

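The gripper hangs at about (185,110) in the crop, above the bowl at (178,230), with both tubes and the path clear. I'll lower it.

```bash
python3 -m creep '{"twist":[[0,0,0],[0,0,0],[0,0,0],[0,0,0],[0,0,0],[0,0,0],[0,0,0]],"travel":[[0,0,3.0],[0,0,3.0],[0,0,3.0],[0,0,3.0],[0,0,2.0],[0,0,1.0],[0,0,0]],"jaw":[-1,-1,-1,-1,-1,-1,-1]}'
python3 - <<'E'
import numpy as np
a=np.radians(40+18*np.arange(25));p=38*np.c_[np.cos(a),np.sin(a)];d=np.diff(p,axis=0)/10
print([[round(-x,2),round(y,2),0] for x,y in d])
E
```

```text
time: 3.02
position: [597.1, 205.2, 104.0]
ee_rot: [-0.001, 1.0, 0.0, 0.0]
wrist_force: [-1.1, 1.1, 0.2]
finger_gap: 0.1
finger_force: 0.0
[[np.float64(0.9), np.float64(0.78), 0], [np.float64(1.09), np.float64(0.46), 0], [np.float64(1.18), np.float64(0.1), 0], [np.float64(1.16), np.float64(-0.27), 0], [np.float64(1.02), np.float64(-0.61), 0], [np.float64(0.78), np.float64(-0.9), 0], [np.float64(0.46), np.float64(-1.09), 0], [np.float64(0.1), np.float64(-1.18), 0], [np.float64(-0.27), np.float64(-1.16), 0], [np.float64(-0.61), np.float64(-1.02), 0], [np.float64(-0.9), np.float64(-0.78), 0], [np.float64(-1.09), np.float64(-0.46), 0], [np.float64(-1.18), np.float64(-0.1), 0], [np.float64(-1.16), np.float64(0.27), 0], [np.float64(-1.02), np.float64(0.61), 0], [np.float64(-0.78), np.float64(0.9), 0], [np.float64(-0.46), np.float64(1.09), 0], [np.float64(-0.1), np.float64(1.18), 0], [np.float64(0.27), np.float64(1.16), 0], [np.float64(0.61), np.float64(1.02), 0], [np.float64(0.9), np.float64(0.78), 0], [np.float64(1.09), np.float64(0.46), 0], [np.float64(1.18), np.float64(0.1), 0], [np.float64(1.16), np.float64(-0.27), 0]]
```

```bash
python3 -m creep '{"twist":[[0,0,0],[0,0,0],[0,0,0],[0,0,0],[0,0,0],[0,0,0],[0,0,0],[0,0,0],[0,0,0],[0,0,0],[0,0,0],[0,0,0]],"travel":[[0.9,0.78,0],[1.09,0.46,0],[1.18,0.1,0],[1.16,-0.27,0],[1.02,-0.61,0],[0.78,-0.9,0],[0.46,-1.09,0],[0.1,-1.18,0],[-0.27,-1.16,0],[-0.61,-1.02,0],[-0.9,-0.78,0],[-1.09,-0.46,0]],"jaw":[-1,-1,-1,-1,-1,-1,-1,-1,-1,-1,-1,-1]}'
python3 - <<'E'
from h import *
f=grab_frame("side");a=f["pixels"][140:220,160:290];f=grab_frame("top");b=f["pixels"][200:280,180:290]
cv2.imwrite("pics/s2.png",np.vstack([cv2.resize(a,(480,300)),cv2.resize(b,(480,300))]))
E
```

```text
time: 4.53
position: [559.8, 142.4, 103.2]
ee_rot: [0.0, 1.0, -0.0, -0.0]
wrist_force: [-0.3, 0.4, -0.8]
finger_gap: 0.1
finger_force: 0.3
```

View pics/s2.png

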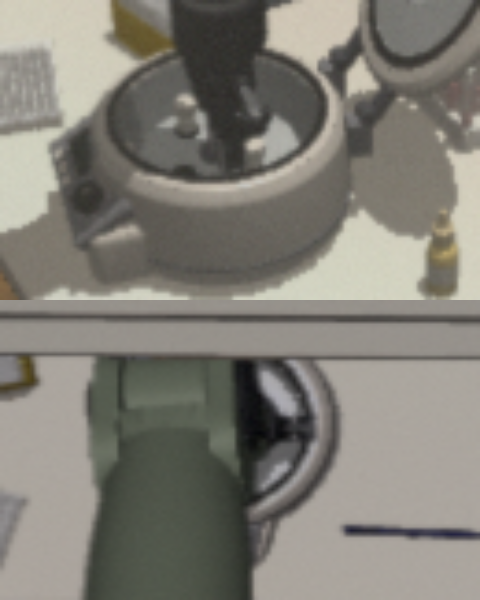

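The side crop shows the finger at about (235,120) with the pushed tube just ahead of it at (253,150). The other tube, at (184,110), is across the axis, so the rotor is following. I'll carry on round.

```bash
python3 -m creep '{"twist":[[0,0,0],[0,0,0],[0,0,0],[0,0,0],[0,0,0],[0,0,0],[0,0,0],[0,0,0],[0,0,0],[0,0,0],[0,0,0],[0,0,0]],"travel":[[-1.18,-0.1,0],[-1.16,0.27,0],[-1.02,0.61,0],[-0.78,0.9,0],[-0.46,1.09,0],[-0.1,1.18,0],[0.27,1.16,0],[0.61,1.02,0],[0.9,0.78,0],[1.09,0.46,0],[1.18,0.1,0],[1.16,-0.27,0]],"jaw":[-1,-1,-1,-1,-1,-1,-1,-1,-1,-1,-1,-1]}'
cat > tubes.py <<'E'
from m import *
from scipy.cluster.hierarchy import fclusterdata
def tubes(n="side",c=(568.3,180)):
    W=cloud(grab_frame(n)).reshape(-1,3);d=np.hypot(*(W[:,:2]-c).T)
    q=W[(d<62)&(W[:,2]>82)&(W[:,2]<106)]
    if len(q)<5:return
    l=fclusterdata(q[:,:2],8,criterion="distance")
    for k in set(l):
        g=q[l==k]
        if len(g)>5:
            m=(g[:,:2].min(0)+g[:,:2].max(0))/2;print(n,len(g),m.round(),np.ptp(g,0).round(),"ang",np.degrees(np.arctan2(m[1]-c[1],m[0]-c[0])).round())
E
python3 -c "
from tubes import *
tubes('side')
cv2.imwrite('pics/s3.png',cv2.resize(grab_frame('side')['pixels'][130:220,160:290],(650,450)))"
```

```text
time: 6.12
position: [553.4, 214.9, 103.6]
ee_rot: [-0.0, 1.0, -0.0, 0.0]
wrist_force: [1.3, -0.1, -0.0]
finger_gap: 0.0
finger_force: 0.3
side 40 [603. 155.] [21. 18. 20.] ang -36.0
side 40 [567. 176.] [21. 17. 19.] ang -115.0
side 77 [544. 205.] [42. 29. 24.] ang 134.0
```

View pics/s3.png

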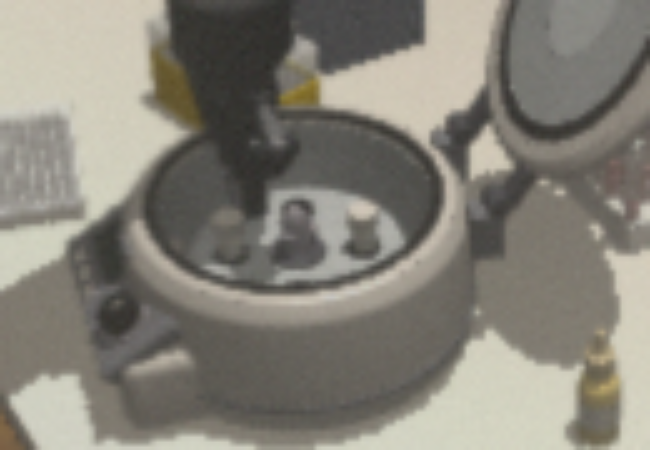

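The picture shows the tubes at (228,220) and (362,215). The pushed tube is now at about 146°, from 91° at the start, so the rotor has turned roughly 415°. Now the lid.

```bash
python3 -m creep '{"twist":[[0,0,0],[0,0,0],[0,0,0],[0,0,0],[0,0,0],[0,0,0]],"travel":[[-0.5,0.1,0],[0,0,2.0],[0,0,-4.0],[0,0,-5.0],[0,0,-5.0],[0,0,-3.0]],"jaw":[-1,-1,-1,-1,-1,-1]}' >/dev/null --help 2>&1 | head -3; python3 -c "
from h import *
s=observe();print(s['time'],s['position'])"
```

```text
6.225 [551.96838976 214.69413624 103.23330128]
```

That command had a typo, a downward row, and it did not run. Here is the corrected one.

```bash
python3 -m creep '{"twist":[[0,0,0],[0,0,0],[0,0,0],[0,0,0],[0,0,0],[0,0,0]],"travel":[[-0.4,0.1,0],[0,0,-2.0],[0,0,-4.0],[0,0,-5.0],[0,0,-4.0],[0,0,0]],"jaw":[-1,-1,-1,-1,-1,-1]}'
```

```text
time: 6.98
position: [559.3, 216.3, 255.0]
ee_rot: [0.0, 1.0, 0.0, 0.002]
wrist_force: [0.0, 0.3, -0.7]
finger_gap: -0.2
finger_force: 0.0
```

```bash
python3 -c "
from tubes import *
tubes('side');tubes('top')"
```

```text
side 43 [529. 196.] [20. 24. 19.] ang 158.0
side 42 [610. 164.] [22. 23. 17.] ang -21.0
side 42 [569. 177.] [22. 17. 21.] ang -83.0
top 21 [527. 198.] [16. 19. 14.] ang 157.0
top 22 [607. 167.] [20. 16. 12.] ang -19.0
top 27 [568. 181.] [20. 16. 22.] ang 88.0
```

```bash
python3 -m creep '{"twist":[[0,0,0],[0,0,0],[0,0,0],[0,0,0],[0,0,0],[0,0,0],[0,0,0],[0,0,0],[0,0,0],[0,0,0],[0,0,0],[0,0,0]],"travel":[[-0.2,-4.9,0],[-0.2,-4.9,0],[-0.2,-4.9,0],[-0.2,-4.9,0],[-0.2,-4.9,0],[-0.1,-4.9,0],[-0.1,-4.9,0.2],[0,-3.2,3.0],[0,-2,4.0],[0,0,4.0],[0,0,0],[0,0,0]],"jaw":[1,1,1,1,1,1,1,1,1,1,1,1]}'
python3 - <<'E'
from h import *
for i in range(3):
    grab_frame("top");print(np.round(observe()["position"],1),observe()["finger_gap"])
E
```

```text
time: 8.57
position: [570.4, -178.9, 141.8]
ee_rot: [-0.0, 1.0, -0.0, 0.0]
wrist_force: [0.5, 0.6, 0.4]
finger_gap: 85.6
finger_force: 0.0
[ 571.  -179.   142.7] 85.36698640198844
[ 571.2 -179.1  143. ] 85.53277795240986
[ 571.2 -179.1  143.1] 85.06555457333019
```

```bash
python3 -m creep '{"twist":[[0,0,0],[0,0,0],[0,0,0],[0,0,0],[0,0,0],[0,0,0],[0,0,0],[0,0,0],[0,0,0],[0,0,0]],"travel":[[0,0,3.0],[0,0,3.0],[0,0,1.0],[0,0,0],[0,0,0],[0,0,0],[0,0,0],[0,0,0],[0,0,0],[0,0,0]],"jaw":[1,1,1,1,-1,-1,-1,-1,-1,-1]}'
```

```text
time: 9.98
position: [570.4, -179.1, 72.1]
ee_rot: [-0.0, 1.0, -0.0, 0.001]
wrist_force: [-0.8, 0.1, 5.3]
finger_gap: 24.3
finger_force: 58.8
```

```bash
python3 -m creep '{"twist":[[0,0,0],[0,0,0],[0,0,0],[0,0,0],[0,0,0],[0,0,0],[0,0,0]],"travel":[[0,0,-1.0],[0,0,-3.0],[0,0,-4.0],[0,0,-4.0],[0,0,-4.0],[0,0,-1.0],[0,0,0]],"jaw":[-1,-1,-1,-1,-1,-1,-1]}'
python3 - <<'E'
from m import *
for n in("side","top"):
    f=grab_frame(n);I=cloud(f);W=I.reshape(-1,3)
    s=observe();p=s["position"]
    d=np.hypot(W[:,0]-p[0],W[:,1]-p[1]);z0=p[2]-72.1
    q=W[(d<75)&(W[:,2]>z0+36)&(W[:,2]<z0+50)]
    print(n,p.round(1) if hasattr(p,'round') else p,len(q),((q.min(0)+q.max(0))/2).round(1),np.ptp(q,0).round(),q.mean(0).round(1))
    g=q[np.hypot(q[:,0]-p[0],q[:,1]-p[1])<55];
    for _ in range(4):
        A=np.c_[g[:,:2]-p[:2],np.ones(len(g))];s=np.linalg.lstsq(A,g[:,2],rcond=None)[0];r=g[:,2]-A@s;g=g[abs(r)<2.5*r.std()]
    print("tilt",s,len(g))
    if n=="side":cv2.imwrite("pics/s4.png",cv2.resize(f["pixels"][100:340,180:420],(600,600)))
E
```

```text
time: 10.85
position: [569.9, -178.9, 241.2]
ee_rot: [-0.0, 1.0, -0.0, 0.0]
wrist_force: [-0.4, 0.5, -1.7]
finger_gap: 23.9
finger_force: 59.0
side [ 569.3 -178.7  240.1] 1138 [ 569.9 -180.7  211. ] [126. 129.  14.] [ 561.6 -193.   210. ]
tilt [ 8.71248894e-03 -4.40944210e-03  2.10957839e+02] 771
top [ 569.  -178.5  239.5] 95 [ 576.3 -133.4  209.6] [90. 36. 12.] [ 582.9 -133.4  208.7]
tilt [-5.00372366e-03  4.28519901e-02  2.07546590e+02] 45
```

View pics/s4.png

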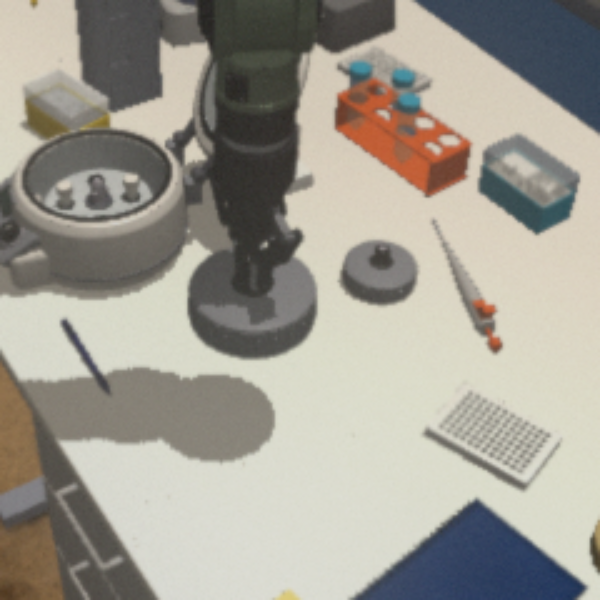

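The lid at (252,300) is held level and the look-alike at (380,272) is untouched. Next I'll carry it over the spindle.

```bash
python3 -m creep '{"twist":[[0,0,0],[0,0,0],[0,0,0],[0,0,0],[0,0,0],[0,0,0],[0,0,0],[0,0,0],[0,0,0],[0,0,0],[0,0,0],[0,0,0]],"travel":[[0,2.0,0],[0,3.5,0],[0,4.5,0],[0,4.5,0],[0,4.5,0],[0,4.5,0],[0,4.5,0],[0,4.0,0],[0.1,2.5,0],[0,1.4,0],[0,0,0],[0,0,0]],"jaw":[-1,-1,-1,-1,-1,-1,-1,-1,-1,-1,-1,-1]}'
cat > lid.py <<'E'
from m import *
for n in("side","top"):
    f=grab_frame(n);W=cloud(f).reshape(-1,3);p=np.array(observe()["position"])
    d=np.hypot(W[:,0]-p[0],W[:,1]-p[1]);z0=p[2]-72.5
    q=W[(d<75)&(W[:,2]>z0+36)&(W[:,2]<z0+50)]
    print(n,p.round(1),len(q),((q.min(0)+q.max(0))/2).round(1),np.ptp(q,0).round())
E
python3 lid.py
```

```text
time: 12.45
position: [568.7, 179.4, 241.0]
ee_rot: [0.0, 1.0, -0.0, -0.0]
wrist_force: [-0.7, 0.1, -1.5]
finger_gap: 24.0
finger_force: 59.1
side [568.9 179.1 241.1] 692 [569.6 177.3 211.4] [124. 128.  14.]
top [569.  179.1 241.2] 364 [564.2 157.9 211.6] [116.  81.  14.]
```

```bash
python3 -m creep '{"twist":[[0,0,0],[0,0,0],[0,0,0],[0,0,0],[0,0,0],[0,0,0]],"travel":[[0.08,0.15,1.5],[0,0,2.5],[0,0,2.0],[0,0,0.9],[0,0,0],[0,0,0]],"jaw":[-1,-1,-1,-1,-1,-1]}'
python3 lid.py
python3 -m creep '{"twist":[[0,0,0],[0,0,0],[0,0,0],[0,0,0],[0,0,0]],"travel":[[0,0,0.4],[0,0,0.4],[0,0,0.3],[0,0,0],[0,0,0]],"jaw":[-1,-1,-1,-1,-1]}'
```

```text
time: 13.3
position: [568.6, 181.6, 173.0]
ee_rot: [0.0, 1.0, 0.0, 0.001]
wrist_force: [1.0, -0.4, -0.9]
finger_gap: 24.4
finger_force: 59.1
side [568.7 181.7 173.2] 672 [568.6 179.7 143.6] [127. 130.  14.]
top [568.7 181.7 173.2] 344 [567.9 158.2 143.6] [121.  81.  14.]
time: 14.02
position: [568.1, 181.6, 161.3]
ee_rot: [-0.0, 1.0, -0.0, -0.0]
wrist_force: [0.2, 0.2, -1.8]
finger_gap: 24.2
finger_force: 59.1
```

```bash
python3 -m creep '{"twist":[[0,0,0],[0,0,0],[0,0,0],[0,0,0],[0,0,0]],"travel":[[0,0,0.2],[0,0,0.2],[0,0,0.2],[0,0,0.1],[0,0,0]],"jaw":[-1,-1,-1,-1,-1]}'
python3 -m creep '{"twist":[[0,0,0],[0,0,0],[0,0,0],[0,0,0]],"travel":[[0,0,0.1],[0,0,0.1],[0,0,0.1],[0,0,0]],"jaw":[-1,-1,-1,-1]}'
```

```text
time: 14.65
position: [568.0, 181.6, 154.1]
ee_rot: [-0.0, 1.0, -0.0, -0.0]
wrist_force: [-1.1, 0.3, -1.3]
finger_gap: 24.0
finger_force: 59.1
time: 15.15
position: [568.0, 181.6, 151.2]
ee_rot: [-0.0, 1.0, -0.0, -0.0]
wrist_force: [0.1, 0.2, -1.6]
finger_gap: 24.0
finger_force: 58.9
```

```bash
python3 -m creep '{"twist":[[0,0,0],[0,0,0],[0,0,0]],"travel":[[0,0,0.1],[0,0,0.1],[0,0,0]],"jaw":[-1,-1,-1]}'
python3 -m creep '{"twist":[[0,0,0],[0,0,0],[0,0,0]],"travel":[[0,0,0.1],[0,0,0.1],[0,0,0]],"jaw":[-1,-1,-1]}'
python3 -m creep '{"twist":[[0,0,0],[0,0,0],[0,0,0]],"travel":[[0,0,0.1],[0,0,0.1],[0,0,0]],"jaw":[-1,-1,-1]}'
```

```text
time: 15.52
position: [568.3, 181.8, 149.9]
ee_rot: [-0.0, 1.0, 0.0, 0.0]
wrist_force: [-0.8, 0.3, 4.5]
finger_gap: 24.0
finger_force: 59.5
time: 15.9
position: [568.9, 181.9, 149.0]
ee_rot: [-0.0, 1.0, 0.0, 0.001]
wrist_force: [-3.4, 0.0, 11.8]
finger_gap: 23.9
finger_force: 60.2
time: 16.27
position: [568.7, 181.9, 147.1]
ee_rot: [-0.0, 1.0, 0.0, 0.001]
wrist_force: [-2.1, -0.9, 9.2]
finger_gap: 24.4
finger_force: 60.1
```

```bash
python3 -m creep '{"twist":[[0,0,0],[0,0,0],[0,0,0]],"travel":[[0,0,0.1],[0,0,0.1],[0,0,0]],"jaw":[-1,-1,-1]}'
python3 -m creep '{"twist":[[0,0,0],[0,0,0],[0,0,0]],"travel":[[0,0,0.1],[0,0,0.1],[0,0,0]],"jaw":[-1,-1,-1]}'
python3 -m creep '{"twist":[[0,0,0],[0,0,0],[0,0,0]],"travel":[[0,0,0.1],[0,0,0.1],[0,0,0]],"jaw":[-1,-1,-1]}'
```

```text
time: 16.65
position: [567.5, 181.6, 142.1]
ee_rot: [-0.0, 1.0, 0.0, -0.001]
wrist_force: [1.6, 2.2, -8.7]
finger_gap: 23.9
finger_force: 59.2
time: 17.02
position: [567.5, 181.6, 140.2]
ee_rot: [-0.0, 1.0, -0.0, -0.001]
wrist_force: [0.2, 2.6, -12.0]
finger_gap: 24.1
finger_force: 59.4
time: 17.4
position: [568.0, 181.5, 139.6]
ee_rot: [-0.0, 1.0, -0.0, 0.0]
wrist_force: [-0.8, 0.5, -5.7]
finger_gap: 24.4
finger_force: 60.0
```

```bash
python3 -m creep '{"twist":[[0,0,0],[0,0,0],[0,0,0]],"travel":[[0,0,0.1],[0,0,0.1],[0,0,0]],"jaw":[-1,-1,-1]}'
python3 -m creep '{"twist":[[0,0,0],[0,0,0],[0,0,0]],"travel":[[0,0,0.1],[0,0,0],[0,0,0]],"jaw":[-1,-1,-1]}'
```

```text
time: 17.77
position: [568.9, 181.3, 138.1]
ee_rot: [0.0, 1.0, -0.0, 0.001]
wrist_force: [-1.7, -0.7, 1.1]
finger_gap: 23.9
finger_force: 60.9
time: 18.15
position: [568.9, 181.4, 138.1]
ee_rot: [0.0, 1.0, -0.0, 0.001]
wrist_force: [-2.3, -1.8, 8.7]
finger_gap: 24.4
finger_force: 61.6
```

```bash
python3 -m creep '{"twist":[[0,0,0],[0,0,0],[0,0,0],[0,0,0]],"travel":[[0,0,0.1],[0,0,0.1],[0,0,0],[0,0,0]],"jaw":[-1,-1,-1,-1]}'
python3 lid.py
python3 - <<'E'
from h import *
f=grab_frame("side");cv2.imwrite("pics/s5.png",cv2.resize(f["pixels"][130:230,160:300],(700,500)))
print(observe()["wrist_force"])
E
```

```text
time: 18.65
position: [569.0, 181.4, 138.0]
ee_rot: [-0.0, 1.0, -0.0, 0.002]
wrist_force: [-7.6, -2.3, 19.5]
finger_gap: 24.1
finger_force: 63.0
side [569.  181.4 138. ] 670 [569.7 178.6 108.4] [128. 130.  14.]
top [569.  181.4 138. ] 321 [569.6 157.5 108.5] [124.  78.  14.]
[-7.21959222 -1.55037117 20.89153168]
```

View pics/s5.png

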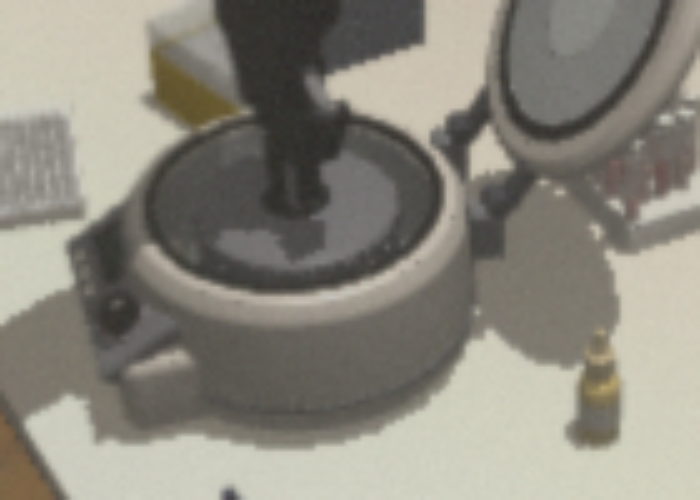

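The lid sits inside the bowl, level at about (295,210) in the crop, with its roof near 109 mm (expected 110). I'll trim the force from 20 N towards 16 N, take out the side load, then hand in.

```bash
python3 -m creep '{"twist":[[0,0,0],[0,0,0],[0,0,0]],"travel":[[0.1,0,-0.06],[0,0,0],[0,0,0]],"jaw":[-1,-1,-1]}'
python3 -m creep '{"twist":[[0,0,0],[0,0,0],[0,0,0]],"travel":[[0,0,0],[0,0,0],[0,0,0]],"jaw":[-1,-1,-1]}'
```

```text
time: 19.18
position: [568.9, 181.4, 138.0]
ee_rot: [0.0, 1.0, -0.0, 0.003]
wrist_force: [-3.1, -1.3, 15.3]
finger_gap: 24.1
finger_force: 62.1
time: 19.55
position: [568.9, 181.3, 138.0]
ee_rot: [0.0, 1.0, -0.0, 0.003]
wrist_force: [-4.0, -1.7, 15.1]
finger_gap: 24.1
finger_force: 62.1
```

```bash
python3 -m creep '{"twist":[[0,0,0],[0,0,0],[0,0,0],[0,0,0]],"travel":[[0,0,0.04],[0,0,0],[0,0,0],[0,0,0]],"jaw":[-1,-1,-1,-1]}'
python3 -c "
from plant import workorder
print(workorder.sign_off())"
```

```text
time: 20.05
position: [568.9, 181.4, 138.0]
ee_rot: [0.0, 1.0, -0.0, 0.003]
wrist_force: [-3.5, -2.6, 16.4]
finger_gap: 23.9
finger_force: 62.2
the job is handed in; nothing more can be done
None
```

I turned the rotor about 415° by pushing one tube, snapped the lid home level on the spindle, and handed in at 20 s while still pressing it down with about 16 N, without touching the other things on the bench.

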